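Set the overhead camera boom to its mark and lock it

ROBOT

A 6-joint arm with a two-finger parallel gripper is mounted at the origin on the work surface. World frame = base frame: x ahead of the robot, y to its left, z up, the work surface at z = 0. Lengths are in m, angles in rad, forces in N, time in s.
With the tool pointing down it reaches from about 0.325 to 0.775 m from the base axis. Payload 5.5 kg.
Tool frame: the origin (TCP) lies between the finger pads, 19 mm behind the fingertips; this is the grasp point; z points along the fingers, y is the line along which they close (so a half turn about z gives the same grasp; the last joint's range is limited). The gripper opens to 88 mm and grips with 3 to 60 N. Pads are 20 mm wide; open, the fingers measure 115 mm over their backs; the gripper's body (75 mm by 178 mm) begins 61 mm behind the grasp point.
Start: joints at [-1.166, 0.091, 1.231, -0, 1.82, -0.057], TCP at [0.267, -0.537, 0.241] pointing down, gripper open.
Joint ranges: [-2.87, 2.87], [-0.86, 2.18], [0.17, 2.46], [-1.51, 4.65], [0.06, 2.69], [-2.65, 2.65]. Speed limits (rad/s): [2.57, 2.57, 3.01, 3.14, 3.14, 3.14].

INTERFACE

Orientations are given as a unit quaternion [x, y, z, w].
In Python, from rig import ctrl gives the robot as it stands.
- The arm moves only by the tool move_arm, never from a script. Its argument "moves" is a list of rows, each a list of 5 numbers: the shift along the world's x, y, z in m, then the turn about the world's z in rad, then the opening in per cent of the stroke, from 0 (shut) to 100 (fully open). In form: [[dx, dy, dz, spin, grip], ...]. A call has exactly 10 rows; each row shifts and turns the commanded pose from where the row before left it; what a row does not reach is not made up. A row lasts 1/12 s, in which the tool goes at most 41.7 mm and 7.16 degrees, less where a joint would pass 70% of its speed; a pose out of reach is approached as far as the arm can. A call is refused whole if a number of a shift passes 0.0417 or a number of a turn 0.125, either way. A call with a gripper value outside its range is refused whole. The fingers move at their own pace and stop on an object; "newtons" is the grip in N (left out, the last holds). Time passes only in rows, so rows that do not move let the fingers close, or fill a call up. It gives the time, the measured TCP pose, the force, the opening and the grip force at its end, in the units of the state.
- ctrl.get_obs(): the state, without advancing time (a new reading comes with each control period).
- ctrl.camera(name): name is "scene" or "top" or "wrist"; returns (picture, depth): 400x640x3 uint8, red, green, blue; 400x640 float32, m along the optical axis (not along the pixel's ray), 0 where there is no reading.
- ctrl.calibration(name): a dict with "fx", "fy", "cx", "cy" (pixels), "origin" and "orientation" of the camera in the world. Camera axes: x right, y up, looking along -z (the intrinsics and any distortion apply to the point x, -y, -z); pixel columns grow to the right and rows downward; lengths in m; the calibration is good to about 2 mm. A picture is of the moment at which its call begins: read the wrist's pose just before it. calibration takes no time and is no camera call; for the wrist camera it gives the pose at the moment of the call.
- ctrl.hand_in(): hands the job in; it is judged then, once.
The state is a dict: "t": time; "joint_pos": joint angles; "joint_vel": joint speeds; "joint_torque": joint torques, N m; "ee_pos": TCP position; "tcp_rot": TCP orientation; "contact_force": force on the tool from outside, world axes, zero at the start; "wrist_torque": the same for the moment, N m; "finger_gap": finger opening in m; "grasp_force": force on a finger pad.
Only numpy, scipy, OpenCV 4.12 (cv2) and the standard library are available. Lean on these libraries where they do the work, as an engineer would, in place of code of your own. Each camera call takes 0.05 s, during which the arm holds its last target. There are 200 camera calls.

TASK

The telescopic boom of the phone stand is pulled out too far for photographing this tray of jars. Take hold of the inner boom, slide it in until the black length mark is level with the mouth of the collar, and, still holding the boom there, push the collar's cam lever all the way down to closed. Finish holding the boom: keep your grip on it with the mark at the mouth and the lever closed, do not let go, and leave the jars and the other things on the table where they are.

Things in the scene. Friction and masses are not known exactly. Their poses are not given: they have to be found in the camera images.
- inner_boom: sliding inner boom of the phone stand: a level aluminium bar 16 mm wide, 36 mm high, about 0.26 m above the table. Origin on its axis at the length mark; its -y axis points outwards along the bar to the free end, z up, +x across the bar to the cam lever's side. Slides only lengthwise, stiffly (about 1.5 N), stays where left while the lever is open; cannot turn, rise or shift sideways
- length_mark (a point): the middle of the length mark, a black band 2.5 mm wide all round the bar, on the bar's axis (18 mm below the bar's top face); at the start it stands 25 to 80 mm outside the collar
- collar_mouth (a point): middle of the collar's outer face, where the bar comes out, on the bar's axis; the boom is set when length_mark coincides with it. The collar: a black block 28 mm wide, 40 mm long, from 25 mm above to 40 mm below the axis; behind it the outer tube (24 x 44 mm) runs back to the clamp, whose knob stands 52 mm above the axis, and the column, 220 mm behind the mouth, 65 mm above the axis
- cam_lever (a joint): angle of the cam lever in rad: 0 is open (the lever points outwards along the bar, 25 degrees above level), 0.96 is fully closed against its stop (30 degrees below level). Starts 0 to 0.08. It turns about a level axis across the bar, is stiff (about 0.07 to 0.15 N m, so 2 to 8 N on the lever) and stays where it is left. Closed, its cam clamps the bar (it then takes over 12 N to shift it)
- lever_pivot (a point): a point on the lever's turning axis, beside the bar: 19 mm across from the bar's axis (towards the bar's +x side), 30 mm below it and 8 mm behind the mouth
- lever_tip (a point): middle of the lever's free end, 56 mm from lever_pivot. The lever is a dark grey paddle 8 mm thick, 17.5 mm wide, 44 mm long (12 to 56 mm from the pivot), beside the bar, 1.5 to 19 mm off its side face: a finger gripping the bar with its centre 20 to 25 mm outside the mouth is right above the paddle and pushes it down as the hand, gripping lightly, slides down the bar's sides (about 40 mm)
- jar_tray: a black enamelled baking tray, 350 x 274 mm and 43 mm high, with ten filled jars (62 mm across, tops 65 mm above the table); heavy, does not move. Origin: middle of its underside
- jar_a: loose jar, 61 mm across, 61 mm high, to be left alone. Origin: middle of its underside
- jar_b: loose jar like jar_a, to be left alone
- jar_c: loose jar like jar_a, to be left alone
- label_roll: roll of labels, 76 mm across, 30 mm high, lying flat, to be left alone
- marker_pen: marker pen, 130 mm long, lying, to be left alone
- wooden_spoon: wooden spoon, lying, to be left alone
- lid_bowl: steel bowl, 120 mm across, 50 mm high, to be left alone
- boom_end (a point): the bar's free end on its axis, 137 mm outwards of the mark. The bar is bare up to 125 mm from the mark; at the end a phone in its holder hangs below it (48 to 70 mm below the bar's axis, from 110 to 200 mm outwards of the mark; 150 mm across)

How it is judged:
On the way, in this order (a step that is already met when the one before it is completed fails the run):
1. the inner boom is held with its mark at the collar's mouth while the lever is still open (distance between length_mark and collar_mouth below 0.004 m and contact force between the fingers and inner_boom above 1 N and value of joint cam_lever below 0.3 rad), for 0.2 s.
2. the lever is fully closed with the boom still held at the mark (distance between length_mark and collar_mouth below 0.004 m and contact force between the fingers and inner_boom above 1 N and value of joint cam_lever above 0.86 rad), for 0.2 s.
At the end, for the whole second after the job is handed in: the length mark is within 4 mm of the collar's mouth, the cam lever is closed (0.86 rad or more of 0.96), and the fingers still hold the inner boom between them (more than 1 N on it, the TCP within 15 mm of the bar's middle plane and no more than 36 mm above its axis) (all of step 2 and x of the grasp point in the frame of inner_boom between -0.015 and 0.015 m and z of the grasp point in the frame of inner_boom below 0.036 m); the arm keeps its last pose, push and grip.
It fails at once if the lever is worked while the boom is not held (value of joint cam_lever between 0.35 and 0.8 rad and contact force between the fingers and inner_boom below 0.3 N).
It fails at once if a jar or another bystander is disturbed (distance of any of jar_a, jar_b, jar_c, label_roll, marker_pen, wooden_spoon, lid_bowl from where it was at the start of the episode above 0.02 m).
It also fails if it takes over 45 s, if anything falls off the work surface, if the arm or the gripper's body presses on something with over 40 N, if the wrist force passes 120 N, or if a joint passes its speed limit or range.

## Working session

There is one attempt and no reset: what is moved stays moved. The work goes in short steps, Python scripts to look and compute and a tool call to move; the robot and the scene stay as the last step left them, time stands still between calls to the robot, and variables do not carry over. Pictures are saved under pics/ and viewed, at most 10 in all, crops included, and the job is handed in when it is done.

Besides the shell and the picture viewer there is one more tool, called after ">>>" as name(argument=value, ...), one argument or row to a line, values as JSON. move_arm: Moves the arm, as the interface text tells. Its arguments: {"type":"object","properties":{"moves":{"type":"array"},"newtons":{"type":"number"}},"required":["moves"]}

```bash
mkdir -p pics; cat > h.py <<'E'
import numpy as np, cv2
from rig import ctrl
from scipy.spatial.transform import Rotation as R
def pts(depth,c):
    v,u=np.mgrid[0:depth.shape[0],0:depth.shape[1]]
    P=np.stack([(u-c['cx'])/c['fx']*depth,-(v-c['cy'])/c['fy']*depth,-depth],-1)
    return P@R.from_quat(c['orientation']).as_matrix().T+np.array(c['origin'])
def shot(n,f):
    c=ctrl.calibration(n); p,d=ctrl.camera(n)
    cv2.imwrite(f'pics/{f}.png',p[:,:,::-1]); np.savez(f'{f}.npz',p=p,d=d,P=pts(d,c)); return p,d,c
E
python3 - <<'E'
from h import *
o=ctrl.get_obs();print({k:np.round(v,3) for k,v in o.items()})
for n in ('scene','top','wrist'):
    p,d,c=shot(n,n+'0');print(n,{k:np.round(v,3) for k,v in c.items()})
E
```

```text
{'t': np.float64(0.0), 'joint_pos': array([-1.166,  0.092,  1.232,  0.   ,  1.82 , -0.057]), 'joint_vel': array([-0.   ,  0.001,  0.001, -0.001, -0.   , -0.001]), 'joint_torque': array([-0.0000e+00, -4.4646e+01, -4.0644e+01,  7.0000e-02,  2.9000e-02,
       -0.0000e+00]), 'ee_pos': array([ 0.267, -0.537,  0.24 ]), 'tcp_rot': array([ 0.973,  0.229, -0.   , -0.001]), 'contact_force': array([ 0.968, -0.19 ,  0.07 ]), 'wrist_torque': array([-0.048, -0.004, -0.007]), 'grasp_force': np.float64(0.0), 'finger_gap': np.float64(0.087)}
scene {'fx': np.float64(387.614), 'fy': np.float64(387.614), 'cx': np.float64(327.352), 'cy': np.float64(199.602), 'origin': array([ 0.984, -0.501,  1.072]), 'orientation': array([0.333, 0.108, 0.312, 0.883])}
top {'fx': np.float64(484.441), 'fy': np.float64(484.441), 'cx': np.float64(316.081), 'cy': np.float64(203.078), 'origin': array([0.292, 0.103, 1.41 ]), 'orientation': array([-0.062,  0.057,  0.709, -0.7  ])}
wrist {'fx': np.float64(288.79), 'fy': np.float64(288.79), 'cx': np.float64(319.281), 'cy': np.float64(198.047), 'origin': array([ 0.329, -0.507,  0.383]), 'orientation': array([-0.107,  0.068, -0.521,  0.844])}
```

View pics/scene0.png

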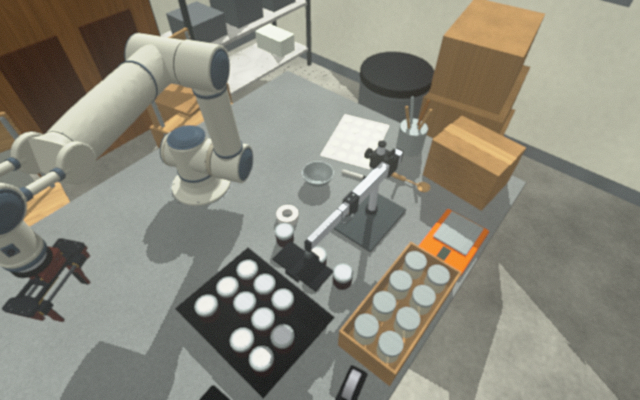

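View pics/top0.png

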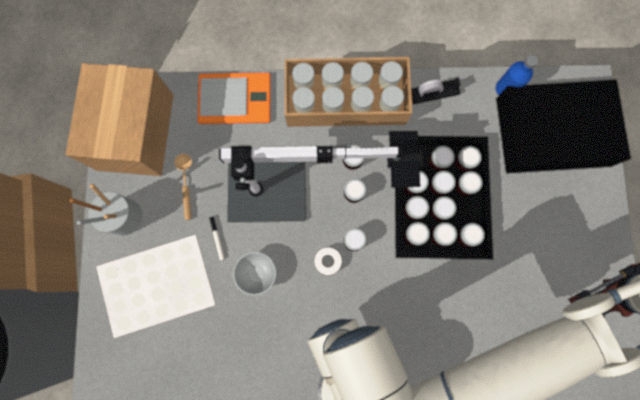

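The scene view shows the boom running from the column (380,160) to the phone (300,262). In the top view the collar is at about (324,154) and the bar runs right to (400,152), roughly along world -y. Next I'll measure the boom axis and mark.

```bash
python3 - <<'E'
from h import *
z=np.load('top0.npz');P=z['P'];p=z['p']
m=(P[...,2]>.235)&(P[...,2]<.36)&(P[...,0]>.3)&(np.abs(P[...,1])<.4)&(z['d']>0)
v,u=np.where(m);s=(v>135)&(v<185)&(u>200)&(u<440);print(u[s].min(),u[s].max())
for uu in range(216,424,4):
    vv=v[(u==uu)&s]
    if len(vv): q=P[vv,uu]; print(uu,vv.min(),vv.max(),np.round(np.r_[q.mean(0),np.ptp(q[:,0]),q[:,2].max()],3),p[int(vv.mean()),uu])
c=cv2.resize(p[130:190,300:430],None,fx=6,fy=6,interpolation=cv2.INTER_CUBIC);cv2.imwrite('pics/topc.png',c[:,:,::-1])
E
```

```text
219 402
220 149 159 [0.606 0.34  0.285 0.024 0.288] [124 121 123]
224 149 163 [0.604 0.332 0.275 0.025 0.288] [230 227 228]
228 149 162 [0.605 0.322 0.277 0.024 0.287] [234 232 234]
232 146 177 [0.586 0.31  0.29  0.073 0.294] [34 33 29]
236 146 184 [0.578 0.298 0.3   0.089 0.33 ] [41 43 45]
240 146 184 [0.576 0.289 0.301 0.089 0.332] [35 39 37]
244 146 184 [0.576 0.28  0.295 0.089 0.326] [92 93 94]
248 146 184 [0.58  0.272 0.285 0.088 0.295] [17 25 19]
252 148 180 [0.582 0.264 0.278 0.072 0.287] [22 17 24]
256 148 162 [0.605 0.254 0.276 0.024 0.287] [173 172 176]
260 148 162 [0.605 0.245 0.276 0.023 0.289] [166 163 167]
264 148 162 [0.605 0.235 0.275 0.025 0.287] [172 170 170]
268 148 162 [0.604 0.225 0.276 0.023 0.288] [238 238 237]
272 148 161 [0.605 0.216 0.277 0.023 0.288] [234 232 235]
276 148 161 [0.605 0.206 0.277 0.023 0.286] [234 232 234]
280 148 161 [0.605 0.196 0.277 0.023 0.288] [235 234 234]
284 148 161 [0.605 0.187 0.277 0.023 0.285] [235 233 235]
288 148 161 [0.605 0.177 0.276 0.023 0.287] [234 232 234]
292 148 161 [0.604 0.167 0.275 0.023 0.283] [235 233 234]
296 148 
[... 892 characters left out ...]
] [233 230 232]
360 149 158 [0.606 0.003 0.272 0.014 0.282] [233 232 232]
364 149 158 [ 0.606 -0.007  0.271  0.013  0.282] [232 230 232]
368 149 158 [ 0.606 -0.017  0.27   0.014  0.28 ] [229 228 229]
372 148 157 [ 0.607 -0.026  0.276  0.016  0.282] [232 229 231]
376 148 157 [ 0.607 -0.036  0.275  0.016  0.285] [229 227 227]
380 148 157 [ 0.607 -0.045  0.274  0.014  0.284] [228 227 228]
384 148 157 [ 0.607 -0.055  0.275  0.017  0.286] [228 227 228]
388 148 157 [ 0.607 -0.065  0.273  0.015  0.283] [227 225 226]
392 148 157 [ 0.607 -0.074  0.274  0.015  0.281] [226 226 227]
396 148 157 [ 0.607 -0.084  0.273  0.015  0.282] [227 222 225]
400 148 157 [ 0.606 -0.093  0.276  0.015  0.285] [28 28 32]
```

View pics/topc.png

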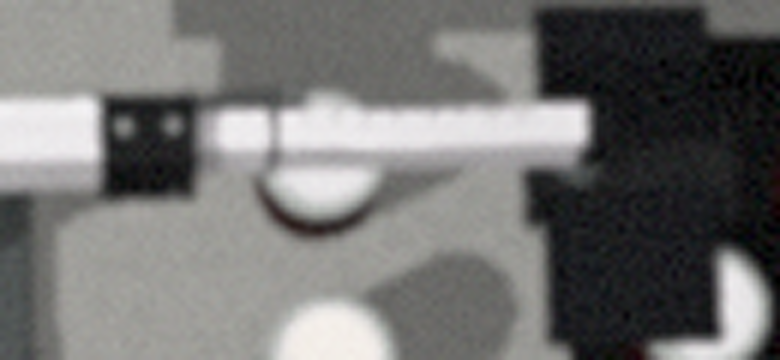

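The crop shows the collar mouth at crop x≈195 (u≈332.5) and the mark at x≈274 (u≈345.7). The lever is above the bar in the image, on the world +x side. That gives bar x≈0.606, top z≈0.283, axis z≈0.265, mouth y≈0.070, mark y≈0.037 and end y≈-0.096, which fits the given 137 mm. I'll move above the grasp point.

>>> move_arm(
  moves=[
    [0.017,0.0276,0.016,0.0558,100],
    [0.017,0.0276,0.016,0.0558,100],
    [0.017,0.0276,0.016,0.0558,100],
    [0.017,0.0276,0.016,0.0558,100],
    [0.017,0.0276,0.016,0.0558,100],
    [0.017,0.0276,0.016,0.0558,100],
    [0.017,0.0276,0.016,0.0558,100],
    [0.017,0.0276,0.016,0.0558,100],
    [0.017,0.0276,0.016,0.0558,100],
    [0.017,0.0276,0.016,0.0558,100],
  ],
)

```text
t: 0.98
ee_pos: [0.4378, -0.2596, 0.402]
tcp_rot: [0.872, 0.489, -0.0, -0.0]
contact_force: [0.2, -0.5, 0.2]
finger_gap: 0.0874
grasp_force: 0.0
```

>>> move_arm(
  moves=[
    [0.017,0.0276,0,0.0558,100],
    [0.017,0.0276,0,0.0558,100],
    [0.017,0.0276,0,0.0558,100],
    [0.017,0.0276,0,0.0558,100],
    [0.017,0.0276,0,0.0558,100],
    [0.017,0.0276,0,0.0558,100],
    [0.017,0.0276,0,0.0558,100],
    [0.017,0.0276,0,0.0558,100],
    [0.017,0.0276,0,0.0558,100],
    [0,0,0,0,100],
  ],
)

```text
t: 1.82
ee_pos: [0.5923, -0.0082, 0.3989]
tcp_rot: [0.721, 0.693, -0.0, -0.002]
contact_force: [-0.0, -0.1, -0.5]
finger_gap: 0.0879
grasp_force: 0.0
```

```bash
python3 - <<'E'
from h import *
o=ctrl.get_obs();print(o['t'],o['ee_pos'],o['tcp_rot'],o['joint_pos'])
shot('wrist','w1')
E
```

```text
1.8167 [ 0.59227434 -0.00822553  0.39893377] [ 7.21277996e-01  6.92643446e-01 -4.00604394e-04 -1.71713447e-03] [-7.22715693e-02  1.72589294e-01  8.55788775e-01  1.99282928e-03
  2.11630141e+00 -3.07420189e-02]
```

View pics/w1.png

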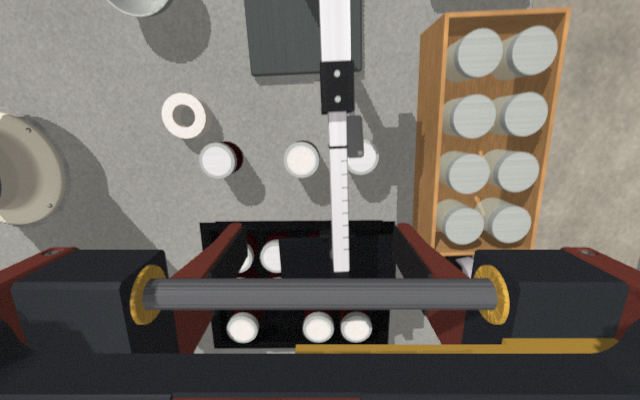

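The wrist view shows the collar mouth edge at about (338,112), the mark band at about (338,147), the lever at about (354,137) and the bar's end at (341,271). I'll measure them in metres.

```bash
python3 - <<'E'
from h import *
z=np.load('w1.npz');P=z['P'];g=cv2.cvtColor(z['p'],cv2.COLOR_RGB2GRAY)
c=ctrl.calibration('wrist');M=R.from_quat(c['orientation']).as_matrix();O=np.array(c['origin'])
def ray(u,v,h):
    d=M@np.array([(u-c['cx'])/c['fx'],-(v-c['cy'])/c['fy'],-1]);return np.round(O+d*(h-O[2])/d[2],4)
print([ (v,int(g[v,334:343].mean())) for v in range(104,154)])
for v in (90,125,160,190,230,260):
    w=np.where(g[v,320:358]>150)[0]+320; print(v,w.min(),w.max(),np.round(P[v,338],4),ray((w.min()+w.max())/2,v,.283))
print('mark',ray(338,147,.283),'mouth',ray(338,111,.290), 'end',ray(341,271.5,.283))
print('lever',np.round(P[118:160:6,354],3), np.round(P[100,338],4))
E
```

```text
[(104, 37), (105, 39), (106, 38), (107, 38), (108, 40), (109, 38), (110, 48), (111, 99), (112, 150), (113, 171), (114, 173), (115, 174), (116, 173), (117, 174), (118, 173), (119, 173), (120, 174), (121, 194), (122, 226), (123, 236), (124, 236), (125, 236), (126, 236), (127, 236), (128, 236), (129, 236), (130, 236), (131, 236), (132, 236), (133, 236), (134, 236), (135, 236), (136, 236), (137, 236), (138, 236), (139, 236), (140, 236), (141, 236), (142, 236), (143, 235), (144, 232), (145, 205), (146, 126), (147, 65), (148, 145), (149, 218), (150, 235), (151, 235), (152, 235), (153, 236)]Traceback (most recent call last):
  File "<stdin>", line 8, in <module>
    return umr_minimum(a, axis, None, out, keepdims, initial, where)
ValueError: zero-size array to reduction operation minimum which has no identity
```

```bash
python3 - <<'E'
from h import *
z=np.load('w1.npz');P=z['P'];g=cv2.cvtColor(z['p'],cv2.COLOR_RGB2GRAY)
c=ctrl.calibration('wrist');M=R.from_quat(c['orientation']).as_matrix();O=np.array(c['origin'])
def ray(u,v,h):
    d=M@np.array([(u-c['cx'])/c['fx'],-(v-c['cy'])/c['fy'],-1]);return np.round(O+d*(h-O[2])/d[2],4)
for v in (130,180,210,230,260):
    w=np.where(g[v,326:352]>150)[0]+326; print(v,w.min(),w.max(),np.round(P[v,338],4),ray((w.min()+w.max())/2,v,.283))
print('mark',ray(338,147,.283),'mouth',ray(338,111.1,.290), 'end',ray(341,271.5,.283))
print('lever',np.round(P[118:160:6,354],3), np.round(P[100,330],4), O)
E
```

```text
130 326 346 [0.6112 0.053  0.2757] [0.6084 0.0508 0.283 ]
180 330 350 [0.6101 0.0077 0.2767] [0.6108 0.0064 0.283 ]
210 326 351 [0.5956 0.0591 0.5413] [ 0.6087 -0.0221  0.283 ]
230 332 348 [ 0.6089 -0.0415  0.2776] [ 0.6096 -0.042   0.283 ]
260 333 348 [ 0.6083 -0.0738  0.2765] [ 0.6093 -0.0733  0.283 ]
mark [0.6097 0.0361 0.283 ] mouth [0.6101 0.0663 0.29  ] end [ 0.6095 -0.0858  0.283 ]
lever [[0.63  0.063 0.239]
 [0.63  0.057 0.24 ]
 [0.629 0.052 0.244]
 [0.629 0.046 0.247]
 [0.628 0.04  0.249]
 [0.628 0.034 0.25 ]
 [0.628 0.029 0.252]] [0.6045 0.0781 0.2842] [0.59495089 0.05710595 0.54169968]
```

Wrist depth and the mark-to-end scale put the top face at about 0.277. So the axis is at z≈0.259, bar x≈0.610, mark y≈0.0356, mouth y≈0.0665, and there are about 31 mm to slide. I'll descend with the fingertips near axis height, which is above the open lever.

>>> move_arm(
  moves=[
    [0.009,0.0105,0,0.023,100],
    [0.009,0.0105,0,0.022,100],
    [0,0,0,0,100],
    [0,0,-0.015,0,100],
    [0,0,-0.015,0,100],
    [0,0,-0.015,0,100],
    [0,0,-0.015,0,100],
    [0,0,0,0,100],
    [0,0,0,0,100],
    [0,0,0,0,100],
  ],
)

```text
t: 2.7
ee_pos: [0.608, 0.0074, 0.3426]
tcp_rot: [0.709, 0.705, 0.0, 0.001]
contact_force: [0.1, 0.9, 1.2]
finger_gap: 0.0874
grasp_force: 0.0
```

```bash
python3 - <<'E'
from h import *
o=ctrl.get_obs();print(o['t'],o['ee_pos'],R.from_quat(o['tcp_rot']).as_matrix().round(4))
z=shot('wrist','w2')
E
```

```text
2.7 [0.60802367 0.00744696 0.34262342] [[ 5.2e-03  1.0e+00  1.3e-03]
 [ 1.0e+00 -5.2e-03 -2.0e-04]
 [-2.0e-04  1.3e-03 -1.0e+00]]
```

View pics/w2.png

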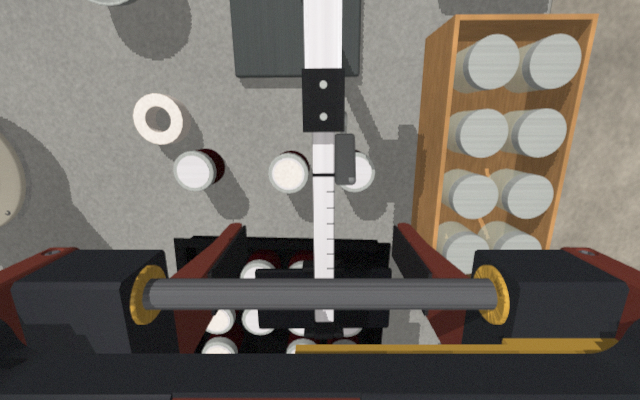

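The mouth is at about (323,131), the mark at (323,174), and the bar is centred between the fingers. I'll measure from this closer view.

```bash
python3 - <<'E'
from h import *
z=np.load('w2.npz');P=z['P'];g=cv2.cvtColor(z['p'],cv2.COLOR_RGB2GRAY)
c=ctrl.calibration('wrist');M=R.from_quat(c['orientation']).as_matrix();O=np.array(c['origin'])
def ray(u,v,h):
    d=M@np.array([(u-c['cx'])/c['fx'],-(v-c['cy'])/c['fy'],-1]);return np.round(O+d*(h-O[2])/d[2],4)
pr=g[:,317:328].mean(1).astype(int)
print([(v,pr[v]) for v in range(126,146)],[(v,pr[v]) for v in range(168,181)])
print('tops',np.median(P[150:168,318:328,2]),np.median(P[85:115,308:338,2]),np.median(P[185:220,318:328,2]))
for v in (150,200,230):print(v,[(u,g[v,u]) for u in (310,311,312,313,314,330,331,332,333,334,335,336)])
for h in (.277,.283): print('mark',ray(323,174.3,h),'mouth',ray(323,131,h+.007))
E
```

```text
[(126, np.int64(36)), (127, np.int64(36)), (128, np.int64(36)), (129, np.int64(36)), (130, np.int64(36)), (131, np.int64(74)), (132, np.int64(138)), (133, np.int64(170)), (134, np.int64(170)), (135, np.int64(170)), (136, np.int64(170)), (137, np.int64(170)), (138, np.int64(171)), (139, np.int64(171)), (140, np.int64(171)), (141, np.int64(171)), (142, np.int64(171)), (143, np.int64(171)), (144, np.int64(209)), (145, np.int64(234))] [(168, np.int64(234)), (169, np.int64(233)), (170, np.int64(233)), (171, np.int64(234)), (172, np.int64(223)), (173, np.int64(155)), (174, np.int64(34)), (175, np.int64(34)), (176, np.int64(136)), (177, np.int64(216)), (178, np.int64(233)), (179, np.int64(234)), (180, np.int64(234))]
tops 0.27697214272569065 0.28400169561861877 0.27694946461247827
150 [(310, np.uint8(160)), (311, np.uint8(159)), (312, np.uint8(181)), (313, np.uint8(232)), (314, np.uint8(233)), (330, np.uint8(234)), (331, np.uint8(232)), (332, np.uint8(229)), (333, np.uint8(204)), (334, np.uint8(142)), (335, np.uint8(80)), (336, np.uint8(82))]
200 [(310, np.uint8(103)), (311, np.uint8(106)), (312, np.uint8(122)), (313, np.uint8(179)), (314, np.uint8(228)), (330, np.uint8(233)), (331, np.uint8(232)), (332, np.uint8(227)), (333, np.uint8(194)), (334, np.uint8(148)), (335, np.uint8(154)), (336, np.uint8(151))]
230 [(310, np.uint8(149)), (311, np.uint8(150)), (312, np.uint8(149)), (313, np.uint8(169)), (314, np.uint8(230)), (330, np.uint8(230)), (331, np.uint8(228)), (332, np.uint8(227)), (333, np.uint8(190)), (334, np.uint8(141)), (335, np.uint8(153)), (336, np.uint8(148))]
mark [0.6113 0.0391 0.277 ] mouth [0.6112 0.0701 0.284 ]
mark [0.6112 0.0402 0.283 ] mouth [0.6111 0.0702 0.29  ]
```

The slide of 31.0 mm is confirmed. The mouth is at y≈0.070, so the grasp point is y≈0.0165, x≈0.611, z≈0.278.

>>> move_arm(
  moves=[
    [0.003,0.009,0,0,100],
    [0,0,0,0,100],
    [0,0,-0.016,0,100],
    [0,0,-0.016,0,100],
    [0,0,-0.016,0,100],
    [0,0,-0.016,0,100],
    [0,0,0,0,100],
    [0,0,0,0,100],
    [0,0,0,0,60],
    [0,0,0,0,30],
  ],
  newtons=12,
)

```text
t: 3.58
ee_pos: [0.6117, 0.0173, 0.2792]
tcp_rot: [0.708, 0.706, 0.001, 0.001]
contact_force: [-0.5, -0.3, 0.3]
finger_gap: 0.078
grasp_force: 0.0
```

>>> move_arm(
  moves=[
    [0,0,0,0,20],
    [0,0,0,0,10],
    [0,0,0,0,5],
    [0,0,0,0,5],
    [0,0,0,0,5],
    [0,0,0,0,5],
    [0,0,0,0,5],
    [0,0,0,0,5],
    [0,0,0,0,5],
    [0,0,0,0,5],
  ],
)

```text
t: 4.42
ee_pos: [0.6112, 0.0172, 0.2773]
tcp_rot: [0.708, 0.706, -0.0, -0.0]
contact_force: [-1.2, -1.1, -0.6]
finger_gap: 0.0159
grasp_force: 12.0
```

Gripped at a gap of 15.9 mm, matching the bar. I'll slide most of the way, then look.

>>> move_arm(
  moves=[
    [0,0.004,0,0,5],
    [0,0.004,0,0,5],
    [0,0.004,0,0,5],
    [0,0.004,0,0,5],
    [0,0.004,0,0,5],
    [0,0.004,0,0,5],
    [0,0.004,0,0,5],
    [0,0,0,0,5],
    [0,0,0,0,5],
    [0,0,0,0,5],
  ],
)

```text
t: 5.25
ee_pos: [0.6111, 0.0458, 0.2773]
tcp_rot: [0.708, 0.706, 0.0, -0.001]
contact_force: [-4.7, 2.0, 1.0]
finger_gap: 0.0159
grasp_force: 12.0
```

```bash
cat > m.py <<'E'
from h import *
import sys
n=sys.argv[1]; o=ctrl.get_obs(); print(o['t'],o['ee_pos'],o['grasp_force'],o['contact_force'])
p,d,c=shot('wrist',n); P=np.load(n+'.npz')['P']
g=cv2.cvtColor(p,cv2.COLOR_RGB2GRAY); M=R.from_quat(c['orientation']).as_matrix();O=np.array(c['origin'])
def ray(u,v,h):
    d=M@np.array([(u-c['cx'])/c['fx'],-(v-c['cy'])/c['fy'],-1]);return np.round(O+d*(h-O[2])/d[2],4)
def row(y,h): # row where plane-height h meets world y
    r=np.array([ray(319,v,h)[1] for v in range(400)]);return np.interp(-y,-r,np.arange(400.))
print('mouth row',row(.0701,.284),'on-bar row if set',row(.0701,.277))
k=cv2.resize(p[100:260,250:400],None,fx=4,fy=4,interpolation=cv2.INTER_CUBIC)[:600];cv2.imwrite(f'pics/{n}c.png',k[:,:,::-1])
E
python3 m.py w3
```

```text
5.25 [0.61107306 0.0458488  0.27730745] 11.995169520378113 [-4.72428004  2.03999553  0.96250107]
mouth row 214.20000000000002 on-bar row if set 210.16666666666666
```

View pics/w3c.png

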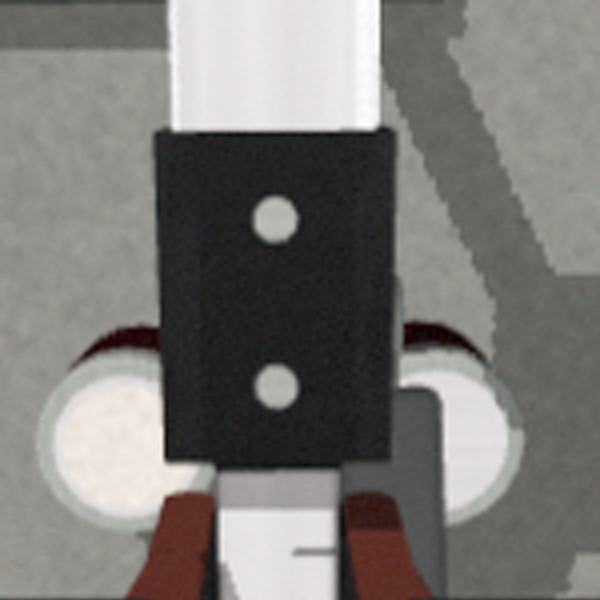

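The collar's edge is at crop row 468, so the collar now hides the mark, and a scale tick shows at (315,551). I'll use that tick as the reference: its offset from the mark comes from w2.

```bash
python3 - <<'E'
from h import *
g=lambda n:cv2.cvtColor(np.load(n+'.npz')['p'],cv2.COLOR_RGB2GRAY).astype(int)
a=g('w2')[:,326:332].mean(1).astype(int);b=g('w3')
print('w2',list(enumerate(a))[168:250])
print('w3',[(v,int(b[v,325:332].mean())) for v in range(212,250)])
c=ctrl.calibration('wrist');M=R.from_quat(c['orientation']).as_matrix();O=np.array(c['origin']);print(O,M)
for n in('w2','w3'):
  P=np.load(n+'.npz')['P'];print(n,np.round(P[[110,160,230,236],322],4))
E
```

```text
w2 [(168, np.int64(231)), (169, np.int64(232)), (170, np.int64(232)), (171, np.int64(232)), (172, np.int64(219)), (173, np.int64(146)), (174, np.int64(35)), (175, np.int64(32)), (176, np.int64(135)), (177, np.int64(215)), (178, np.int64(231)), (179, np.int64(232)), (180, np.int64(232)), (181, np.int64(232)), (182, np.int64(232)), (183, np.int64(231)), (184, np.int64(231)), (185, np.int64(232)), (186, np.int64(231)), (187, np.int64(232)), (188, np.int64(231)), (189, np.int64(231)), (190, np.int64(223)), (191, np.int64(178)), (192, np.int64(192)), (193, np.int64(231)), (194, np.int64(232)), (195, np.int64(231)), (196, np.int64(231)), (197, np.int64(232)), (198, np.int64(231)), (199, np.int64(231)), (200, np.int64(231)), (201, np.int64(230)), (202, np.int64(230)), (203, np.int64(231)), (204, np.int64(231)), (205, np.int64(230)), (206, np.int64(231)), (207, np.int64(195)), (208, np.int64(182)), (209, np.int64(230)), (210, np.int64(231)), (211, np.int64(230)), (212, np.int64(230)), (213, np.int64(231)), (214, np.int64(230)), (215, np.int64(230)), (216, np.int64(230)), (217, np.int64(230))
[... 824 characters left out ...]
(222, 159), (223, 160), (224, 159), (225, 160), (226, 161), (227, 195), (228, 224), (229, 225), (230, 224), (231, 225), (232, 224), (233, 225), (234, 225), (235, 225), (236, 212), (237, 151), (238, 146), (239, 210), (240, 224), (241, 224), (242, 224), (243, 225), (244, 224), (245, 224), (246, 224), (247, 224), (248, 224), (249, 224)]
[0.61150859 0.11320908 0.41955509] [[ 0.99999811  0.00125808  0.00147906]
 [-0.00158839  0.96813416  0.25042707]
 [-0.00111687 -0.25042895  0.96813434]]
w2 [[ 0.6103  0.0836  0.2831]
 [ 0.6103  0.0495  0.2775]
 [ 0.6103 -0.0042  0.2766]
 [ 0.6103 -0.0089  0.2773]]
w3 [[0.6126 0.1193 0.2816]
 [0.6126 0.0968 0.2846]
 [0.6127 0.0588 0.276 ]
 [0.6127 0.0559 0.2772]]
```

```bash
python3 - <<'E'
from h import *
c=ctrl.calibration('wrist');M=R.from_quat(c['orientation']).as_matrix();O=np.array(c['origin'])
def ray(v,h,O):
    d=M@np.array([0,-(v-c['cy'])/c['fy'],-1]);return round((O+d*(h-O[2])/d[2])[1],4)
t=np.array([.6111,.0458,.2773]);O2=O+np.array([.608,.00745,.3426])-t
print('w2 mark,ticks',[ray(v,.277,O2) for v in(174.5,191.5,207.5,223.4,238.6)],'mouth',ray(131.2,.284,O2))
print('w3 tick',ray(237.5,.277,O),'mouth',ray(216.9,.284,O),O,O2)
E
```

```text
w2 mark,ticks [np.float64(0.0388), np.float64(0.0261), np.float64(0.0138), np.float64(0.0012), np.float64(-0.0112)] mouth 0.0697
w3 tick 0.0548 mouth 0.0685 [0.61150859 0.11320908 0.41955509] [0.60840859 0.07485908 0.48485509]
```

The ticks are 12.5 mm apart, so the mark is about 1.1 to 2.4 mm short of the mouth. I'll add 1.7 mm, hold, and measure the tick again.

>>> move_arm(
  moves=[
    [0,0.0017,0,0,5],
    [0,0,0,0,5],
    [0,0,0,0,5],
    [0,0,0,0,5],
    [0,0,0,0,5],
    [0,0,0,0,5],
    [0,0,0,0,5],
    [0,0,0,0,5],
    [0,0,0,0,5],
    [0,0,0,0,5],
  ],
)

```text
t: 6.13
ee_pos: [0.6111, 0.0467, 0.2773]
tcp_rot: [0.709, 0.706, -0.0, -0.0]
contact_force: [-4.7, 0.3, 0.9]
finger_gap: 0.016
grasp_force: 12.0
```

```bash
cat > k.py <<'E'
from h import *
import sys
o=ctrl.get_obs();print(o['t'],o['ee_pos'],o['grasp_force'],o['contact_force'])
c=ctrl.calibration('wrist');p,d=ctrl.camera('wrist');np.savez(sys.argv[1]+'.npz',p=p,d=d,P=pts(d,c))
M=R.from_quat(c['orientation']).as_matrix();O=np.array(c['origin'])
def ray(v,h):
    d=M@np.array([0,-(v-c['cy'])/c['fy'],-1]);return (O+d*(h-O[2])/d[2])[1]
g=cv2.cvtColor(p,cv2.COLOR_RGB2GRAY).astype(float)
b=g[:,325:332].mean(1);print(list(b[200:260].astype(int)))
e=200+np.argmax(b[200:235]>85); e=e-(b[e]-85)/max(b[e]-b[e-1],1)   # collar edge
s=slice(int(e)+16,int(e)+30);w=np.clip(b[s].max()-5-b[s],0,None);t=(w*np.arange(s.start,s.stop)).sum()/w.sum()
print('edge',e,'tick',t,'mouth-mark mm',1e3*(ray(e,.284)-ray(t,.277)-.0126))
E
python3 k.py w4
```

```text
6.1333 [0.61108857 0.04667998 0.27730576] 12.0020891726017 [-4.65840635  0.32687386  0.86656795]
[np.int64(31), np.int64(31), np.int64(31), np.int64(29), np.int64(31), np.int64(29), np.int64(30), np.int64(29), np.int64(31), np.int64(29), np.int64(30), np.int64(30), np.int64(29), np.int64(30), np.int64(29), np.int64(30), np.int64(30), np.int64(83), np.int64(138), np.int64(160), np.int64(160), np.int64(160), np.int64(160), np.int64(160), np.int64(160), np.int64(160), np.int64(160), np.int64(161), np.int64(195), np.int64(225), np.int64(225), np.int64(225), np.int64(225), np.int64(224), np.int64(225), np.int64(224), np.int64(212), np.int64(151), np.int64(146), np.int64(210), np.int64(224), np.int64(225), np.int64(224), np.int64(225), np.int64(225), np.int64(224), np.int64(224), np.int64(224), np.int64(224), np.int64(225), np.int64(224), np.int64(224), np.int64(224), np.int64(224), np.int64(224), np.int64(224), np.int64(223), np.int64(224), np.int64(198), np.int64(125)]
edge 217.03333333333333 tick 237.53197158081707 mouth-mark mm 1.1047094643605524
```

The image didn't change, so that small step was absorbed. I'll add a bit more and re-measure.

>>> move_arm(
  moves=[
    [0,0.001,0,0,5],
    [0,0.001,0,0,5],
    [0,0,0,0,5],
    [0,0,0,0,5],
    [0,0,0,0,5],
    [0,0,0,0,5],
    [0,0,0,0,5],
    [0,0,0,0,5],
    [0,0,0,0,5],
    [0,0,0,0,5],
  ],
)

```text
t: 7.02
ee_pos: [0.6111, 0.0484, 0.2773]
tcp_rot: [0.709, 0.705, -0.0, -0.0]
contact_force: [-4.9, -0.2, 0.9]
finger_gap: 0.016
grasp_force: 12.0
```

```bash
python3 k.py w5
```

```text
7.0167 [0.6110863  0.04839969 0.27728597] 12.004245221614838 [-4.88918527 -0.24896047  0.86073181]
[np.int64(28), np.int64(30), np.int64(30), np.int64(31), np.int64(32), np.int64(30), np.int64(30), np.int64(27), np.int64(30), np.int64(30), np.int64(29), np.int64(29), np.int64(29), np.int64(30), np.int64(32), np.int64(29), np.int64(30), np.int64(30), np.int64(28), np.int64(29), np.int64(91), np.int64(143), np.int64(160), np.int64(160), np.int64(160), np.int64(160), np.int64(160), np.int64(160), np.int64(160), np.int64(159), np.int64(160), np.int64(196), np.int64(225), np.int64(225), np.int64(225), np.int64(225), np.int64(215), np.int64(159), np.int64(146), np.int64(209), np.int64(224), np.int64(224), np.int64(224), np.int64(224), np.int64(224), np.int64(224), np.int64(224), np.int64(225), np.int64(224), np.int64(224), np.int64(224), np.int64(224), np.int64(224), np.int64(224), np.int64(224), np.int64(224), np.int64(224), np.int64(224), np.int64(198), np.int64(124)]
edge 219.90046296296296 tick 237.59620853080565 mouth-mark mm -0.34460984045207865
```

The mark is now about 0.3 mm from the mouth, and the hand's 31.2 mm of travel agrees. I'll lighten the grip and slide down onto the lever.

>>> move_arm(
  moves=[
    [0,0,0,0,5],
    [0,0,0,0,5],
    [0,0,0,0,5],
    [0,0,-0.004,0,5],
    [0,0,-0.004,0,5],
    [0,0,-0.004,0,5],
    [0,0,-0.004,0,5],
    [0,0,-0.004,0,5],
    [0,0,0,0,5],
    [0,0,0,0,5],
  ],
  newtons=5,
)

```text
t: 7.9
ee_pos: [0.6111, 0.0481, 0.2593]
tcp_rot: [0.709, 0.705, 0.0, 0.001]
contact_force: [-6.8, -1.9, 7.6]
finger_gap: 0.0163
grasp_force: 5.7
```

>>> move_arm(
  moves=[
    [0,0,-0.003,0,5],
    [0,0,-0.003,0,5],
    [0,0,-0.003,0,5],
    [0,0,-0.003,0,5],
    [0,0,-0.002,0,5],
    [0,0,-0.002,0,5],
    [0,0,0,0,5],
    [0,0,0,0,5],
    [0,0,0,0,5],
    [0,0,0,0,5],
  ],
)

```text
t: 8.73
ee_pos: [0.6112, 0.0475, 0.2466]
tcp_rot: [0.709, 0.705, 0.001, 0.003]
contact_force: [-10.4, -3.9, 16.4]
finger_gap: 0.0159
grasp_force: 9.8
```

```bash
python3 k.py w6|grep -v np.int; python3 - <<'E'
from h import *
p=np.load('w6.npz')['p'];cv2.imwrite('pics/w6.png',cv2.resize(p[160:310,240:420],None,fx=4,fy=4)[:,:,::-1])
E
```

```text
8.7333 [0.61117809 0.04752146 0.24661397] 9.82758678495884 [-10.39455134  -3.91126835  16.44722304]
edge 252.57142857142856 tick 279.6496626180837 mouth-mark mm 3.4268852211545573
```

View pics/w6.png

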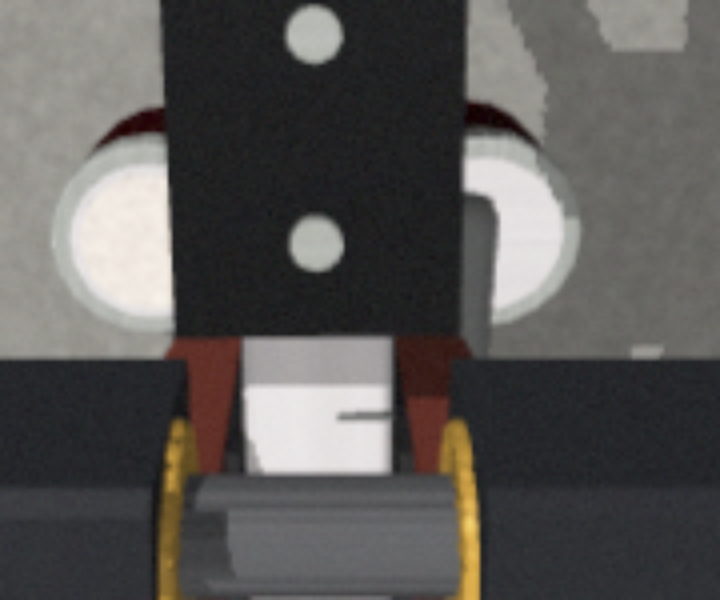

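```bash
python3 - <<'E'
from h import *
z=np.load('w6.npz');p,P=z['p'],z['P'];g=cv2.cvtColor(p,cv2.COLOR_RGB2GRAY)
print([(v,int(g[v,324:331].mean())) for v in range(215,275)])
print(ctrl.calibration('wrist')['origin'])
for u in (338,342,346,350,354):print(u,np.round(P[215:275:6,u,1:],3).tolist())
E
```

```text
[(215, 30), (216, 36), (217, 46), (218, 56), (219, 63), (220, 68), (221, 73), (222, 69), (223, 61), (224, 49), (225, 41), (226, 31), (227, 32), (228, 29), (229, 31), (230, 30), (231, 31), (232, 30), (233, 30), (234, 30), (235, 29), (236, 31), (237, 30), (238, 29), (239, 30), (240, 30), (241, 29), (242, 30), (243, 50), (244, 122), (245, 163), (246, 162), (247, 163), (248, 163), (249, 164), (250, 163), (251, 162), (252, 162), (253, 162), (254, 163), (255, 162), (256, 199), (257, 228), (258, 228), (259, 227), (260, 227), (261, 227), (262, 212), (263, 151), (264, 131), (265, 198), (266, 227), (267, 227), (268, 228), (269, 227), (270, 227), (271, 228), (272, 227), (273, 227), (274, 227)]
[0.61090946 0.11542937 0.38872414]
338 [[0.081, 0.284], [0.079, 0.284], [0.076, 0.283], [0.074, 0.284], [0.071, 0.283], [0.057, 0.256], [0.056, 0.262], [0.056, 0.269], [0.058, 0.277], [0.054, 0.275]]
342 [[0.081, 0.284], [0.079, 0.284], [0.076, 0.283], [0.074, 0.284], [0.071, 0.283], [0.058, 0.258], [0.058, 0.266], [0.058, 0.271], [0.057, 0.276], [0.056, 0.28]]
346 [[0.081, 0.284], [0.079, 0.284], [0.077, 0.284], [0.074, 0.285], [0.071, 0.283], [0.058, 0.26], [0.058, 0.265], [0.058, 0.272], [0.058, 0.277], [0.057, 0.282]]
350 [[0.082, 0.285], [0.079, 0.285], [0.076, 0.283], [0.074, 0.284], [0.072, 0.284], [0.058, 0.259], [0.058, 0.266], [0.058, 0.273], [0.058, 0.277], [0.058, 0.283]]
354 [[0.081, 0.283], [0.079, 0.284], [0.076, 0.284], [0.074, 0.284], [0.071, 0.284], [0.058, 0.259], [0.08, 0.313], [0.079, 0.315], [0.077, 0.315], [0.078, 0.321]]
```

The collar edge is at row ≈243.6 and the tick at ≈263.6. The lever is partly down. I'll compute the mark error here before pressing on.

```bash
sed -i 's/200+np.argmax(b\[200:235\]>85)/LO+np.argmax(b[LO:LO+30]>85)/; s/^import sys/import sys\nLO=int(sys.argv[2])/; s/print(list.*$/pass/' k.py; python3 k.py w7 230
```

```text
8.7833 [0.61119629 0.04752704 0.24665683] 9.827624894678593 [-11.16429435  -2.9507691   17.05458896]
edge 243.48323471400394 tick 263.6164383561644 mouth-mark mm -0.3172344754470355
```

The mark is still within about 0.3 mm. I'll press further down.

>>> move_arm(
  moves=[
    [0,0,-0.002,0,5],
    [0,0,-0.002,0,5],
    [0,0,-0.002,0,5],
    [0,0,-0.002,0,5],
    [0,0,0,0,5],
    [0,0,0,0,5],
    [0,0,0,0,5],
    [0,0,0,0,5],
    [0,0,0,0,5],
    [0,0,0,0,5],
  ],
)

```text
t: 9.67
ee_pos: [0.6113, 0.0482, 0.2403]
tcp_rot: [0.709, 0.705, 0.002, 0.003]
contact_force: [-11.2, -1.9, 20.7]
finger_gap: 0.0163
grasp_force: 14.6
```

```bash
python3 k.py w8 235; python3 - <<'E'
from h import *
p,d,c=shot('scene','s8'); print(c['origin'])
P=np.load('s8.npz')['P'];q=P.reshape(-1,3)
m=(np.abs(q[:,0]-.63)<.012)&(q[:,1]>0)&(q[:,1]<.08)&(q[:,2]>.18)&(q[:,2]<.26)
i=np.where(m)[0];print(len(i));print(np.c_[i%640,i//640,q[i].round(3),p.reshape(-1,3)[i]][:50])
E
```

```text
9.6667 [0.61125655 0.04824163 0.24028036] 14.550771368667483 [-11.15944947  -1.94187992  20.71287322]
edge 251.96733668341707 tick 276.658778987222 mouth-mark mm 1.5756037337045088
[ 0.98358104 -0.50143158  1.07235921]
179
[[3.51e+02 2.11e+02 6.25e-01 7.40e-02 2.50e-01 8.30e+01 8.50e+01 8.20e+01]
 [3.49e+02 2.14e+02 6.22e-01 7.00e-02 2.39e-01 7.30e+01 7.00e+01 7.10e+01]
 [3.48e+02 2.15e+02 6.29e-01 5.40e-02 2.56e-01 7.30e+01 5.80e+01 5.60e+01]
 [3.49e+02 2.15e+02 6.23e-01 6.90e-02 2.37e-01 6.70e+01 6.70e+01 6.20e+01]
 [3.50e+02 2.15e+02 6.24e-01 7.20e-02 2.35e-01 8.10e+01 8.60e+01 8.60e+01]
 [3.51e+02 2.15e+02 6.27e-01 7.30e-02 2.36e-01 1.02e+02 1.08e+02 1.07e+02]
 [3.47e+02 2.16e+02 6.30e-01 4.80e-02 2.58e-01 8.00e+01 6.50e+01 6.00e+01]
 [3.48e+02 2.16e+02 6.28e-01 5.70e-02 2.47e-01 7.10e+01 5.90e+01 5.70e+01]
 [3.49e+02 2.16e+02 6.22e-01 7.10e-02 2.30e-01 6.70e+01 6.60e+01 6.30e+01]
 [3.50e+02 2.16e+02 6.25e-01 7.20e-02 2.31e-01 9.50e+01 1.00e+02 9.70e+01]
 [3.51e+02 2.16e+02 6.29e-01 7.00e-02 2.35e-01 1.16e+02 1.23e+02 1.20e+02]
 [3.52e+02 2.16e+02 6.31e-01 7.30e-02 2.34e-01 1.09e
[... 2173 characters left out ...]
0e+01 6.30e+01 6.30e+01]
 [3.46e+02 2.19e+02 6.28e-01 4.80e-02 2.43e-01 8.30e+01 6.20e+01 6.10e+01]
 [3.47e+02 2.19e+02 6.27e-01 5.40e-02 2.36e-01 8.60e+01 6.90e+01 6.70e+01]
 [3.48e+02 2.19e+02 6.28e-01 5.70e-02 2.34e-01 9.20e+01 8.60e+01 8.20e+01]
 [3.49e+02 2.19e+02 6.28e-01 6.40e-02 2.28e-01 1.04e+02 1.10e+02 1.05e+02]
 [3.50e+02 2.19e+02 6.30e-01 6.50e-02 2.28e-01 1.17e+02 1.26e+02 1.23e+02]
 [3.51e+02 2.19e+02 6.30e-01 7.00e-02 2.23e-01 1.13e+02 1.21e+02 1.19e+02]
 [3.38e+02 2.20e+02 6.20e-01 2.20e-02 2.58e-01 1.33e+02 1.38e+02 1.37e+02]
 [3.39e+02 2.20e+02 6.19e-01 2.80e-02 2.51e-01 1.39e+02 1.44e+02 1.46e+02]
 [3.40e+02 2.20e+02 6.18e-01 3.40e-02 2.45e-01 1.33e+02 1.38e+02 1.38e+02]]
```

>>> move_arm(
  moves=[
    [0,0,-0.002,0,5],
    [0,0,-0.002,0,5],
    [0,0,0,0,5],
    [0,0,0,0,5],
    [0,0,0,0,5],
    [0,0,0,0,5],
    [0,0,0,0,5],
    [0,0,0,0,5],
    [0,0,0,0,5],
    [0,0,0,0,5],
  ],
)

```text
t: 10.6
ee_pos: [0.6114, 0.0483, 0.2399]
tcp_rot: [0.709, 0.705, 0.004, 0.004]
contact_force: [-16.6, -1.3, 31.4]
finger_gap: 0.0164
grasp_force: 19.5
```

```bash
python3 - <<'E'
from h import *
o=ctrl.get_obs();print(o['t'],o['ee_pos'],o['contact_force'],o['grasp_force'])
shot('wrist','w9');g=cv2.cvtColor(np.load('w9.npz')['p'],cv2.COLOR_RGB2GRAY)
print([(v,int(g[v,324:331].mean()),int(g[v,316:322].mean())) for v in range(244,290)])
p,d,c=shot('scene','s9')
cv2.imwrite('pics/s9c.png',cv2.resize(p[170:270,270:400],None,fx=6,fy=6,interpolation=cv2.INTER_CUBIC)[:,:,::-1])
E
```

```text
10.6 [0.61135121 0.04834841 0.2399033 ] [-16.63452337  -1.34805528  31.41206637] 19.47005804395303
[(244, 30, 32), (245, 31, 32), (246, 30, 32), (247, 30, 30), (248, 30, 31), (249, 31, 32), (250, 30, 31), (251, 31, 31), (252, 32, 32), (253, 116, 94), (254, 163, 147), (255, 164, 164), (256, 164, 165), (257, 163, 165), (258, 163, 163), (259, 163, 164), (260, 163, 164), (261, 163, 165), (262, 163, 165), (263, 164, 164), (264, 163, 165), (265, 199, 201), (266, 227, 229), (267, 229, 229), (268, 228, 230), (269, 228, 229), (270, 228, 229), (271, 228, 229), (272, 190, 229), (273, 98, 229), (274, 180, 229), (275, 227, 229), (276, 228, 229), (277, 214, 216), (278, 147, 148), (279, 71, 72), (280, 76, 76), (281, 79, 79), (282, 85, 84), (283, 94, 92), (284, 96, 95), (285, 89, 90), (286, 84, 85), (287, 95, 94), (288, 104, 103), (289, 98, 98)]
```

View pics/s9c.png

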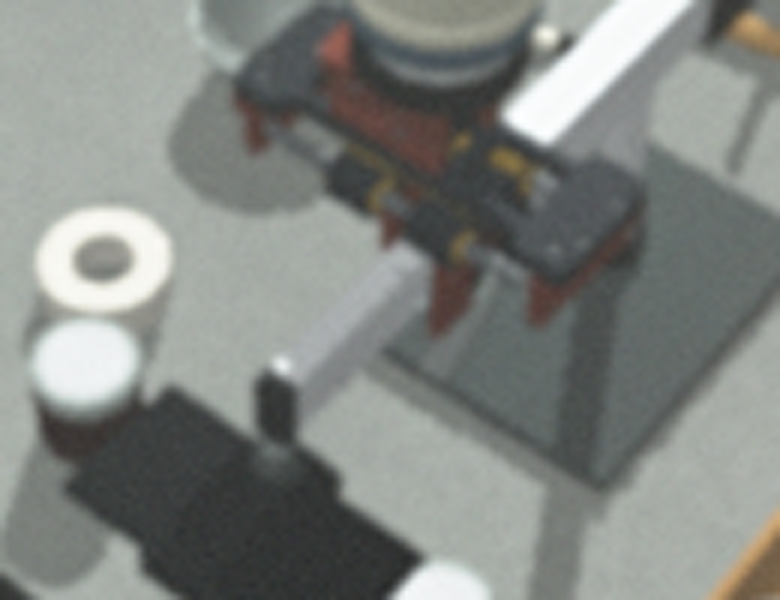

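The last 4 mm of command moved the hand only 0.4 mm while the force rose by 11 N, so the lever is at its stop. TCP z of 0.240 also matches the predicted closed value of 0.241. The scene crop shows the fingers astride the bar just outside the collar, at about (440,290). I'll ease the push a little and check the mark.

>>> move_arm(
  moves=[
    [0,0,0.001,0,5],
    [0,0,0.001,0,5],
    [0,0,0,0,5],
    [0,0,0,0,5],
    [0,0,0,0,5],
    [0,0,0,0,5],
    [0,0,0,0,5],
    [0,0,0,0,5],
    [0,0,0,0,5],
    [0,0,0,0,5],
  ],
)

```text
t: 11.53
ee_pos: [0.6113, 0.0483, 0.2399]
tcp_rot: [0.709, 0.705, 0.003, 0.003]
contact_force: [-14.9, -1.3, 26.7]
finger_gap: 0.0166
grasp_force: 17.7
```

```bash
sed -i 's/int(e)+30/int(e)+24/' k.py; python3 k.py w10 240
```

```text
11.5333 [0.6112845  0.04833233 0.23989307] 17.70934527972713 [-14.94132719  -1.32171992  26.71984818]
edge 252.63382594417078 tick 273.04692260816574 mouth-mark mm -0.3519909226539081
```

The mark is about 0.35 mm from the mouth, the lever is on its stop and the bar is gripped, so I'm handing in.

```bash
python3 -c "
from rig import ctrl
print(ctrl.hand_in())"
```

```text
the job is handed in; nothing more can be done
None
```

I handed the job in with the boom gripped, the mark measured about 0.35 mm from the collar mouth, and the lever judged closed because the hand stopped against it; the hand-in returned no verdict, and I didn't re-measure the jars and other items at the end.

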